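# Bolt the packed delivery box

## Task

The delivery box on the counter is packed: push its lid down shut, then bolt it - lift the bolt's red-knobbed handle out of its notch, slide the bolt through the lid's staple until it stops, and lower the handle into the far notch so that it lies fully down there, and let go. Slide gently: never press the bolt against its fittings with more than 12 N. Leave the loose things on and around the box where they are.

Things in the scene. Friction and masses are not known exactly. Their poses are not given: they have to be found in the camera images.
- boltplate: Steel bolt fittings fixed on top of a wooden delivery box (260 x 380 mm, top 100 mm above the counter, immovable). Origin: on the box's top below the bolt's axis, level with the near notch. z up; y: the way the bolt slides to lock, along its axis, toward the lid; the handle sticks out to -x. The axis is 26 mm above the box's top. A rear barrel (50 wide, 34 tall) is at y = -53..-23 mm
- near_notch (a point): on the box's top, below the middle of the near notch where the handle starts, 25 mm to -x of the axis: 11 mm wide for the 8 mm handle arm, between a wall and a rail that runs on to the far notch. Walls and rail stand 22 to 28 mm to -x of the bolt's axis, tops 38 mm above the box's top. Lift the handle at least 0.55 rad, better 0.8, to pass over the rail
- catch_range (a point): on the box's top below the bolt's axis, 72 mm along y from the near notch: middle of the brass catch's range. The catch, on slotted screws, holds the far notch (11 mm wide, walls as the near one's); the notch's centre lies within 20 mm either way of here along y, differs each time and is NOT measured: find it by feel, by sliding to the stop
- bolt: the moving bolt (12 mm rod, collar, handle). Its frame stays on the axis at the near notch, parallel to the fittings' frame, 26 mm above the box's top. About 1.2 N slides it. Its collar meets a rubber-faced block on the catch (36 mm wide, 34 tall) and stops just where the handle arm is centred over the far notch (within 1 mm); the rubber gives about 1 mm at 5 N
- knob (a point): centre of the red ball knob, 18 mm across, on the handle's arm, 48 mm from the bolt's axis; moves with it. Lying in a notch the arm rises 15 degrees from level: the knob is 46 mm to -x of the axis, 38 mm above the box's top. Lifting turns it up about the bolt's axis; let go, it falls back by its weight (90 g). Beside it along the bolt is free room for fingers to 10 mm above the box
- rod (a joint): how far the bolt has slid from the near notch (m): 0 open, 0.051 to 0.092 at the far notch
- handle (a joint): lift of the handle (rad): 0 lying down in a notch, about 0.5 when it rests on top of the rail, 1.2 at most
- lid (a joint): opening of the lid (rad): 0 shut, level with the box's top; starts ajar. A wooden panel 260 x 148 x 12 mm, hinged at its edge away from the bolt, stiff enough to stay where left; 2 to 5 N near the free edge push it down until it meets the box. It carries a steel staple (29 mm wide, 46 tall) through which the bolt's nose passes; the nose cannot pass an open lid
- lid_press (a point): a point on the lid's upper face, 28 mm from its free edge and 120 mm from its hinge, clear of the staple: a good place to push down; it moves with the lid
- stamp_mid (a point): a dark wooden hand stamp, 32 mm across and 56 mm tall, standing on the box's fixed deck; the point is its centre, 28 mm above its foot
- pack_a_mid (a point): an empty white food tray 110 x 160 x 45 mm; the point is half-way up its middle
- gift_mid (a point): a white paper-wrapped carton 120 x 170 x 60 mm; the point is its centre
- cup_mid (a point): a blue tea cup, 72 mm across and 75 mm tall; the point is half-way up
- jar_mid (a point): a jar 60 mm across and 85 mm tall; the point is half-way up

How it is judged:
By the outcome, as a careful person would: the job done as asked, in the order asked, and still so for the second after the job is handed in, with the robot touching nothing.
It also fails if it takes over 58 s, if anything falls off the work surface, if the arm or the gripper's body presses on something with over 40 N, if the wrist force passes 120 N, or if a joint passes its speed limit or range.

## Robot

A 6-joint arm with a two-finger parallel gripper is mounted at the origin on the work surface. World frame = base frame: x ahead of the robot, y to its left, z up, the work surface at z = 0. Lengths are in mm, angles in degrees, forces in N, time in s.
With the tool pointing down it reaches from about 350 to 850 mm from the base axis. Payload 8.1 kg.
Tool frame: the origin (TCP) lies midway between the tips of the shut fingers; the grasp point (between the pads) lies 19 mm behind it; z points along the fingers, y is the line along which they close (so a half turn about z gives the same grasp; the last joint's range is limited). The gripper opens to 85 mm and grips with 20 to 120 N. Pads are 22 mm wide; open, the fingers measure 114 mm over their backs; the gripper's body (76 mm by 85 mm) begins 54 mm behind the grasp point. The pads swing forward as they close: fully open they stand 13 mm farther back than shut.
Start: joints at [63.69, 7.471, 85.268, -0, 87.261, -4.893], TCP at [219.073, 558.581, 231.292] pointing down, gripper open.
Joint ranges: [-169.43, 169.43], [-51.17, 129.36], [1.28, 143.12], [-76.62, 256.62], [0, 156.53], [-152.29, 152.29]. Speed limits (degrees/s): [136.94, 136.94, 159.86, 180, 180, 180].

## Interface

Orientations are given as [roll, pitch, yaw] about the fixed x, y, z axes, in that order (R = Rz(yaw) Ry(pitch) Rx(roll)).
In Python, from bench import sense, snapshot, camera_params, hand_in, masks_of, pinpoint gives the robot as it stands.
- The arm moves only by the tool step_arm, never from a script. Its argument "targets" is a list of rows, each an object with "angular": the turn, a rotation vector about the tool's x, y, z scaled (see below), a list of three; "dp": the shift along the tool's x, y, z scaled (see below), a list of three; "fingers": the closure, from 0 (fully open) to 1 (shut). A call has exactly 8 rows; each row is the pose to reach, as a shift and turn from the pose commanded when the call began, along the tool's axes at that moment, turning the shorter way round; what a row does not reach only later rows make up. The controller multiplies each number of a shift by 0.2 m and each number of a turn by 180 degrees. A row lasts 1/8 s, in which the tool goes at most 62.5 mm and 10.7 degrees, less where a joint would pass 70% of its speed; a pose out of reach is approached as far as the arm can. A call with a number of a shift or a turn outside -1 to 1 is refused whole. A call with a gripper value outside its range is refused whole. The fingers move at their own pace and stop on an object; "newtons" is the grip in N (left out, the last holds). Time passes only in rows, so rows that repeat a pose let the fingers close, or fill a call up. It gives the time, the measured TCP pose, the force, the opening and the grip force at its end, in the units of the state.
- sense(): the state, without advancing time (a new reading comes with each control period).
- snapshot(name): name is "scene" or "top"; returns the picture (384x512x3 uint8, blue, green, red); there is no depth.
- camera_params(name): a dict with "vfov" (degrees; the focal length in pixels is half the picture's height over the tangent of half this angle, whatever the lens; pixels are square), "cx", "cy" (the principal point, pixels), "D" ([k1, k2, p1, p2, k3] as OpenCV has them; the pictures are not rectified), "R" (3x3) and "t" (3): a world point X has camera coordinates R X + t. Camera axes: x right, y down, z forward; pixel columns grow to the right and rows downward; lengths in mm; the calibration is good to about 2 mm. A picture is of the moment at which its call begins. camera_params takes no time and is no camera call.
- hand_in(): hands the job in; it is judged then, once.
Trained networks look in the newest picture that a camera, given by its name, has taken for a name from the list of things; names that differ only in an ending like _2 or _b are one class to them, and where a whole thing is asked for, a point or a joint stands for the part that bears it (a point fixed in the world has none). Each returns a list of dicts, best first, with "conf" (0 to 1); they miss things now and then, are a little off and sometimes report something else, mostly with a low value. They report only what shows in the picture. A call takes as long as a camera call.
- masks_of(camera, label): "pixels" (384x512 bool, what is visible of it) and "at" ([column, row] in pixels, amid what is visible of it).
- pinpoint(camera, label): "at" ([column, row] in pixels: a listed point, or the origin of a listed thing).
The state is a dict: "time": time; "joint_pos": joint angles; "qd": joint speeds; "joint_efforts": joint torques, N m; "tool_pos": TCP position; "tcp_rot": TCP orientation; "ft_force": force on the tool from outside, world axes, zero at the start; "wrist_torque": the same for the moment, N m; "finger_gap": finger opening in mm; "grip_force": force on a finger pad.
Only numpy, scipy, OpenCV 4.12 (cv2) and the standard library are available. Lean on these libraries where they do the work, as an engineer would, in place of code of your own. Each camera call takes 0.05 s, during which the arm holds its last target. There are 200 camera calls.

## Working session

There is one attempt and no reset: what is moved stays moved. The work goes in short steps, Python scripts to look and compute and a tool call to move; the robot and the scene stay as the last step left them, time stands still between calls to the robot, and variables do not carry over. Pictures are saved under pics/ and viewed, at most 10 in all, crops included, and the job is handed in when it is done.

Besides the shell and the picture viewer there is one more tool, called after "Request:" as name(argument=value, ...) on one line, values as JSON. step_arm: Moves the arm, as the interface text tells. Its arguments: {"type":"object","properties":{"targets":{"type":"array","items":{"type":"object","properties":{"angular":{"type":"array","items":{"type":"number","minimum":-1,"maximum":1}},"dp":{"type":"array","items":{"type":"number","minimum":-1,"maximum":1}},"fingers":{"type":"number"}}}},"newtons":{"type":"number"}},"required":["targets"]}

```bash
mkdir -p pics; cat > h.py <<'E'
import numpy as np,cv2
from scipy.optimize import least_squares
from scipy.spatial.transform import Rotation as Ro
from bench import *
def K(c):
    p=camera_params(c);f=192/np.tan(np.radians(p['vfov'])/2)
    return np.array([[f,0,p['cx']],[0,f,p['cy']],[0,0,1.]]),np.array(p['D'],float),np.array(p['R']),np.array(p['t'],float)
def proj(c,X):
    k,D,R,t=K(c);return cv2.projectPoints(np.array(X,float).reshape(-1,3),cv2.Rodrigues(R)[0],t,k,D)[0].reshape(-1,2)
def ray(c,uv):
    k,D,R,t=K(c);n=cv2.undistortPoints(np.array(uv,float).reshape(1,1,2),k,D).ravel()
    return -R.T@t,R.T@np.array([n[0],n[1],1])
def onz(c,uv,z):
    o,d=ray(c,uv);return o+d*(z-o[2])/d[2]
def tri(a,b):
    A=0;B=0;L=[ray('scene',a),ray('top',b)]
    for o,d in L:
        d=d/np.linalg.norm(d);P=np.eye(3)-np.outer(d,d);A=A+P;B=B+P@o
    X=np.linalg.solve(A,B);return X,[np.linalg.norm(np.cross(X-o,d/np.linalg.norm(d))) for o,d in L]
E
python3 - <<'E'
from h import *
np.set_printoptions(precision=1,suppress=True)
for c in('scene','top'): cv2.imwrite(f'pics/{c}0.png',snapshot(c)); 
cv2.imwrite('pics/a.png',np.vstack([cv2.imread('pics/scene0.png'),cv2.imread('pics/top0.png')])[:,:]) if 0 else None
for n in 'boltplate near_notch catch_range bolt knob lid_press stamp_mid pack_a_mid gift_mid cup_mid jar_mid'.split():
    r={c:pinpoint(c,n)[:2] for c in('scene','top')}
    print(n,{c:[(np.round(q['at'],1),round(q['conf'],2)) for q in v] for c,v in r.items()})
    if r['scene'] and r['top']: print('   ',*tri(r['scene'][0]['at'],r['top'][0]['at']))
for c in('scene','top'): print(c,K(c)[0][0,0],-K(c)[2].T@K(c)[3])
print(sense())
E
```

```text
boltplate {'scene': [(array([212.6, 204. ]), 0.93)], 'top': [(array([314.2, 185.9]), 0.68)]}
    [ 584.2 -185.    92.9] [np.float64(0.25086568607602616), np.float64(0.25086568607603504)]
near_notch {'scene': [(array([213. , 197.7]), 0.58), (array([214.8, 183.6]), 0.47)], 'top': [(array([316.3, 194.6]), 0.62)]}
    [ 553.5 -185.7   97.1] [np.float64(6.886654614763119), np.float64(6.886654614763083)]
catch_range {'scene': [], 'top': [(array([291.6, 191.3]), 0.81)]}
bolt {'scene': [(array([212.7, 190.4]), 0.57), (array([405.5, 183.5]), 0.3)], 'top': [(array([315.4, 182.8]), 0.45)]}
    [ 586.9 -182.3  148.5] [np.float64(1.400589991876881), np.float64(1.4005899918768725)]
knob {'scene': [(array([209.8, 184.2]), 0.44)], 'top': [(array([315.6, 196.9]), 0.5)]}
    [ 538.9 -184.8  141.2] [np.float64(0.7075914415418788), np.float64(0.7075914415420153)]
lid_press {'scene': [(array([268., 190.]), 0.97), (array([213.2, 184. ]), 0.68)], 'top': [(array([262.6, 176.5]), 0.71), (array([317.2, 197.3]), 0.26)]}
    [607.1  -2.8 133.5] [np.float64(1.2687893993078678), np.float64(1.2687893993078858)]
st
[... 863 characters left out ...]
cene': [(array([382.7, 163.6]), 0.8)], 'top': [(array([122.4, 232.2]), 0.58), (array([316.7, 183.2]), 0.55)]}
    [403.9 514.1  35.9] [np.float64(1.936231001114614), np.float64(1.9362310011145363)]
scene 459.3807908698003 [1795.4 -296.5  987.3]
top 455.8593672009424 [ 346.3  -24.  1696.2]
{'time': 1.2, 'joint_pos': array([63.7,  7.5, 85.3, -0. , 87.3, -4.9]), 'qd': array([ 0. , -0.1,  0.1,  0. ,  0. , -0. ]), 'joint_efforts': array([  0. , -56.9, -50.1,  -0. ,   0. ,  -0. ]), 'tool_pos': array([219.1, 558.6, 231.3]), 'tcp_rot': array([-180. ,    0. ,  158.6]), 'ft_force': array([-0.3, -0.2, -0.2]), 'wrist_torque': array([-0.1, -0. , -0.1]), 'grip_force': 0.0, 'finger_gap': 85.50128352238234}
```

View pics/scene0.png

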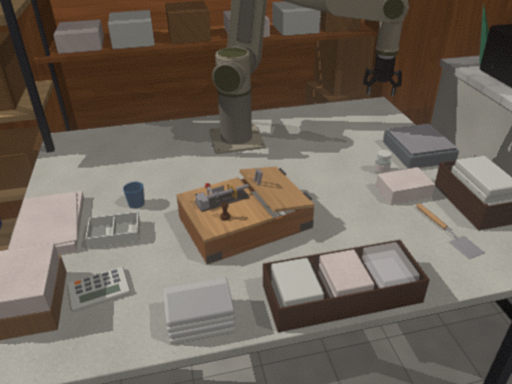

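View pics/top0.png

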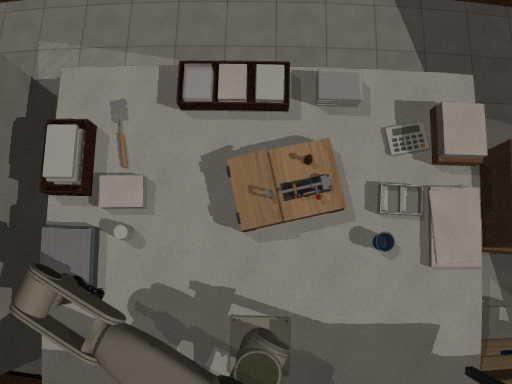

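```bash
python3 - <<'E'
from h import *
np.set_printoptions(precision=1,suppress=True)
a=cv2.imread('pics/scene0.png')[155:255,170:320];b=cv2.imread('pics/top0.png')[130:240,220:352]
f=lambda i:cv2.resize(i,(780,int(780*i.shape[0]/i.shape[1])),interpolation=cv2.INTER_CUBIC)
cv2.imwrite('pics/sc.png',f(a));cv2.imwrite('pics/tc.png',cv2.resize(b,(700,583),interpolation=cv2.INTER_CUBIC))
E
```

```text
(no output)
```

View pics/sc.png

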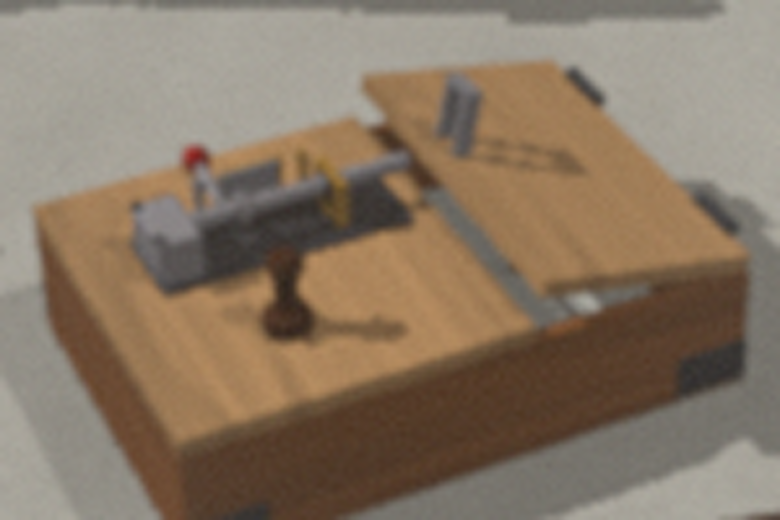

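View pics/tc.png

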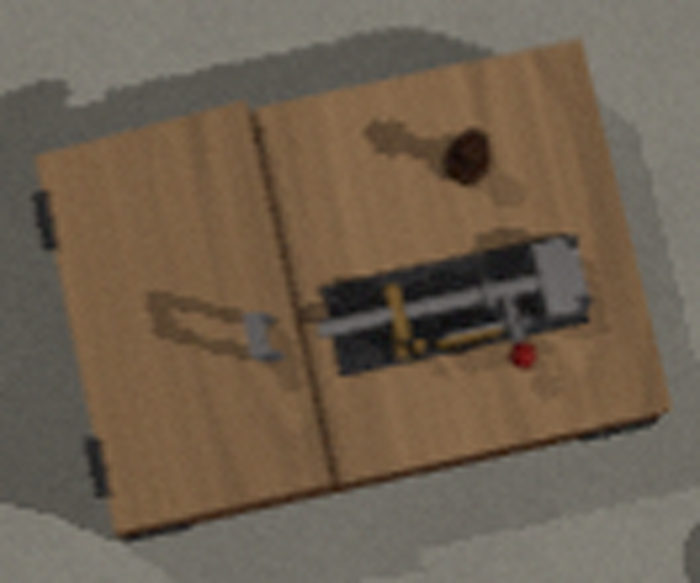

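```bash
python3 - <<'E'
from h import *
np.set_printoptions(precision=1,suppress=True)
obs=[]
for n,p in dict(boltplate=(0,0,100),near_notch=(-25,0,100),catch_range=(0,72,100),bolt=(0,0,126),knob=(-46,0,138)).items():
    for c in('scene','top'):
        for q in pinpoint(c,n)[:1]: obs.append((n,c,p,q['at'],1))
cor=[((1,-1),'top',(329.7,137.5)),((-1,-1),'top',(345.8,207.7)),((1,1),'top',(227.2,159.2)),((-1,1),'top',(241.7,230.9)),
((-1,-1),'scene',(177.1,194.8)),((1,-1),'scene',(204.6,241)),((1,1),'scene',(313.7,205)),((-1,1),'scene',(276.7,166.9))]
def W(v,p):
    c,s=np.cos(v[2]),np.sin(v[2]);return [v[0]+c*p[0]-s*p[1],v[1]+s*p[0]+c*p[1],p[2]]
def f(v):
    r=[]
    for n,c,p,a,w in obs: r.append((proj(c,W(v,p))[0]-a))
    for (i,j),c,a in cor: r.append(proj(c,W(v,(v[3]+130*i,v[4]+190*j,100)))[0]-a)
    return np.concatenate(r)
s=least_squares(f,[584,-185,.17,0,80],loss='soft_l1')
v=s.x;print(v,np.degrees(v[2]));R=f(v).reshape(-1,2)
for k,r in zip([o[:2] for o in obs]+[c[:2] for c in cor],R):print(k,r)
for p in [(-46,0,138),(0,72,100),(-25,0,100)]:print(p,np.array(W(v,p)))
L=[pinpoint('scene','lid_press')[0]['at'],pinpoint('top','lid_press')[0]['at']];X=tri(*L)[0]
c,q=np.cos(v[2]),np.sin(v[2]);d=X[:2]-v[:2];print('lid_press',X,'in plate',c*d[0]+q*d[1],-q*d[0]+c*d[1], 'hinge y',v[4]+190)
E
```

```text
[ 581.9 -180.3    0.2   32.2   92.4] 13.329512012303395
('boltplate', 'scene') [ 1.1 -2.3]
('boltplate', 'top') [-1.2  0.3]
('near_notch', 'scene') [-2.1 -0. ]
('near_notch', 'top') [-1.7 -1.5]
('catch_range', 'top') [ 1.6 -0.9]
('bolt', 'scene') [0.4 4.8]
('bolt', 'top') [-1.6  2.3]
('knob', 'scene') [-2.1  0.8]
('knob', 'top') [1.5 0.6]
((1, -1), 'top') [-0.5 -0.4]
((-1, -1), 'top') [ 0.2 -0.4]
((1, 1), 'top') [-1.3 -0.4]
((-1, 1), 'top') [-1.1 -0.9]
((-1, -1), 'scene') [-1.5 -0.6]
((1, -1), 'scene') [-1.5 -1. ]
((1, 1), 'scene') [ 0.2 -0.7]
((-1, 1), 'scene') [-0.7 -0.5]
(-46, 0, 138) [ 537.1 -190.9  138. ]
(0, 72, 100) [ 565.3 -110.3  100. ]
(-25, 0, 100) [ 557.6 -186.1  100. ]
lid_press [607.1  -2.8 133.5] in plate 65.45870604320046 166.96787033763303 hinge y 282.38038024645067
```

```bash
python3 - <<'E'
from h import *
np.set_printoptions(precision=1,suppress=True)
u={}
for c,(x0,x1,y0,y1) in dict(scene=(195,225,175,200),top=(305,330,185,205)).items():
    i=cv2.imread(f'pics/{c}0.png').astype(float);w=np.clip(i[...,2]-1.6*i[...,1]-15,0,None)
    m=np.zeros_like(w);m[y0:y1,x0:x1]=w[y0:y1,x0:x1];Y,X=np.indices(w.shape)
    u[c]=[(m*X).sum()/m.sum(),(m*Y).sum()/m.sum()];print(c,u[c],(m>0).sum())
print(tri(u['scene'],u['top']),onz('scene',u['scene'],138),onz('top',u['top'],138))
E
```

```text
scene [np.float64(206.79778830963664), np.float64(184.5916271721959)] 7
top [np.float64(318.2814837905236), np.float64(196.57730673316706)] 17
(array([ 540.1, -194.4,  142. ]), [np.float64(0.2918888770170018), np.float64(0.29188887701699606)]) [ 534.2 -193.6  138. ] [ 540.5 -195.1  138. ]
```

Request:
step_arm(targets=[{"dp":[-0.12,-0.08,0.01],"angular":[0,0,0.055],"fingers":1},{"dp":[-0.24,-0.16,0.02],"angular":[0,0,0.11],"fingers":1},{"dp":[-0.36,-0.24,0.03],"angular":[0,0,0.165],"fingers":1},{"dp":[-0.48,-0.32,0.04],"angular":[0,0,0.22],"fingers":1},{"dp":[-0.6,-0.4,0.05],"angular":[0,0,0.275],"fingers":1},{"dp":[-0.72,-0.48,0.06],"angular":[0,0,0.33],"fingers":1},{"dp":[-0.84,-0.56,0.07],"angular":[0,0,0.385],"fingers":1},{"dp":[-0.95,-0.635,0.085],"angular":[0,0,0.444],"fingers":1}])

```text
time: 2.8
tool_pos: [350.2, 370.2, 214.5]
tcp_rot: [180.0, -0.0, 78.3]
ft_force: [-0.5, 0.9, -0.9]
finger_gap: -0.0
grip_force: 0.0
```

Request:
step_arm(targets=[{"dp":[-0.1,0.1,0.01],"angular":[0,0,0.05],"fingers":1},{"dp":[-0.2,0.2,0.02],"angular":[0,0,0.1],"fingers":1},{"dp":[-0.3,0.3,0.03],"angular":[0,0,0.15],"fingers":1},{"dp":[-0.4,0.4,0.04],"angular":[0,0,0.2],"fingers":1},{"dp":[-0.5,0.5,0.05],"angular":[0,0,0.25],"fingers":1},{"dp":[-0.6,0.6,0.06],"angular":[0,0,0.3],"fingers":1},{"dp":[-0.7,0.7,0.07],"angular":[0,0,0.34],"fingers":1},{"dp":[-0.79,0.82,0.085],"angular":[0,0,0.3644],"fingers":1}])

```text
time: 3.8
tool_pos: [479.8, 183.1, 197.5]
tcp_rot: [-180.0, -0.0, 12.9]
ft_force: [0.7, 0.8, 0.2]
finger_gap: -0.1
grip_force: 0.0
```

Request:
step_arm(targets=[{"dp":[0.06,0.14,0.02],"angular":[0,0,0],"fingers":1},{"dp":[0.12,0.28,0.04],"angular":[0,0,0],"fingers":1},{"dp":[0.18,0.42,0.06],"angular":[0,0,0],"fingers":1},{"dp":[0.24,0.56,0.08],"angular":[0,0,0],"fingers":1},{"dp":[0.3,0.7,0.1],"angular":[0,0,0],"fingers":1},{"dp":[0.36,0.84,0.12],"angular":[0,0,0],"fingers":1},{"dp":[0.42,1.0,0.15],"angular":[0,0,0],"fingers":1},{"dp":[0.42,1.0,0.15],"angular":[0,0,0],"fingers":1}])

```text
time: 4.8
tool_pos: [606.8, 6.0, 166.5]
tcp_rot: [180.0, 0.1, 12.9]
ft_force: [-0.9, -0.4, -0.4]
finger_gap: 0.1
grip_force: 0.0
```

Request:
step_arm(targets=[{"dp":[0,0.01,0.03],"angular":[0,0,0],"fingers":1},{"dp":[0,0.02,0.06],"angular":[0,0,0],"fingers":1},{"dp":[0,0.03,0.09],"angular":[0,0,0],"fingers":1},{"dp":[0,0.04,0.12],"angular":[0,0,0],"fingers":1},{"dp":[0,0.04,0.15],"angular":[0,0,0],"fingers":1},{"dp":[0,0.04,0.18],"angular":[0,0,0],"fingers":1},{"dp":[0,0.04,0.21],"angular":[0,0,0],"fingers":1},{"dp":[0,0.04,0.24],"angular":[0,0,0],"fingers":1}])

```text
time: 5.8
tool_pos: [608.6, -0.1, 119.5]
tcp_rot: [180.0, -0.0, 13.1]
ft_force: [-0.0, -1.6, 3.2]
finger_gap: 0.2
grip_force: 1.6
```

Request:
step_arm(targets=[{"dp":[0,0,0.015],"angular":[0,0,0],"fingers":1},{"dp":[0,0,0.03],"angular":[0,0,0],"fingers":1},{"dp":[0,0,0.045],"angular":[0,0,0],"fingers":1},{"dp":[0,0,0.06],"angular":[0,0,0],"fingers":1},{"dp":[0,0,0.07],"angular":[0,0,0],"fingers":1},{"dp":[0,0,0.08],"angular":[0,0,0],"fingers":1},{"dp":[0,0,0.085],"angular":[0,0,0],"fingers":1},{"dp":[0,0,0.09],"angular":[0,0,0],"fingers":1}])

```text
time: 6.8
tool_pos: [608.2, 0.2, 101.3]
tcp_rot: [180.0, -0.0, 13.1]
ft_force: [1.6, -1.9, 3.4]
finger_gap: 0.1
grip_force: 1.5
```

Request:
step_arm(targets=[{"dp":[0,0,0.002],"angular":[0,0,0],"fingers":1},{"dp":[0,0,0.004],"angular":[0,0,0],"fingers":1},{"dp":[0,0,0.006],"angular":[0,0,0],"fingers":1},{"dp":[0,0,0.008],"angular":[0,0,0],"fingers":1},{"dp":[0,0,0.01],"angular":[0,0,0],"fingers":1},{"dp":[0,0,0.01],"angular":[0,0,0],"fingers":1},{"dp":[0,0,0.01],"angular":[0,0,0],"fingers":1},{"dp":[0,0,0.01],"angular":[0,0,0],"fingers":1}])

```text
time: 7.8
tool_pos: [608.2, 0.2, 100.0]
tcp_rot: [180.0, -0.0, 13.1]
ft_force: [-1.8, -1.1, 7.8]
finger_gap: 0.3
grip_force: 4.0
```

Request:
step_arm(targets=[{"dp":[0,0,0.002],"angular":[0,0,0],"fingers":1},{"dp":[0,0,0.004],"angular":[0,0,0],"fingers":1},{"dp":[0,0,0.006],"angular":[0,0,0],"fingers":1},{"dp":[0,0,0.006],"angular":[0,0,0],"fingers":1},{"dp":[0,0,0.006],"angular":[0,0,0],"fingers":1},{"dp":[0,0,0.006],"angular":[0,0,0],"fingers":1},{"dp":[0,0,0.006],"angular":[0,0,0],"fingers":1},{"dp":[0,0,0.006],"angular":[0,0,0],"fingers":1}])

```text
time: 8.8
tool_pos: [608.3, 0.2, 99.9]
tcp_rot: [180.0, -0.0, 13.1]
ft_force: [-7.7, -1.2, 16.1]
finger_gap: 0.4
grip_force: 7.9
```

Request:
step_arm(targets=[{"dp":[0,0,-0.2],"angular":[0,0,0],"fingers":1},{"dp":[0,0,-0.4],"angular":[0,0,0],"fingers":1},{"dp":[-0.1,0.16,-0.45],"angular":[0,0,0],"fingers":0.5},{"dp":[-0.2,0.32,-0.45],"angular":[0,0,0],"fingers":0.5},{"dp":[-0.3,0.48,-0.45],"angular":[0,0,0],"fingers":0.5},{"dp":[-0.4,0.64,-0.45],"angular":[0,0,0],"fingers":0.5},{"dp":[-0.5,0.8,-0.45],"angular":[0,0,0],"fingers":0.5},{"dp":[-0.556,0.866,-0.45],"angular":[0,0,0],"fingers":0.5}])

```text
time: 9.8
tool_pos: [537.8, -194.7, 187.2]
tcp_rot: [-179.9, 0.1, 13.0]
ft_force: [-0.2, 0.4, -0.0]
finger_gap: 43.0
grip_force: 0.0
```

```bash
python3 - <<'E'
from h import *
for c in('scene','top'): cv2.imwrite(f'pics/{c}1.png',snapshot(c))
f=lambda i:cv2.resize(i,(760,290),interpolation=cv2.INTER_CUBIC)
a=cv2.imread('pics/scene1.png')[150:207,180:330];b=cv2.imread('pics/top1.png')[170:227,240:390]
cv2.imwrite('pics/c1.png',np.vstack([f(a),f(b)]))
s=sense();print(s['tool_pos'],s['finger_gap'],s['joint_pos'])
E
```

```text
[ 538.05405136 -194.40714071  187.45843649] 42.85787411750623 [-2.50051401e+01  4.63394433e+00  9.29115525e+01  7.90105516e-03
  8.25394013e+01  5.20360761e+01]
```

View pics/c1.png

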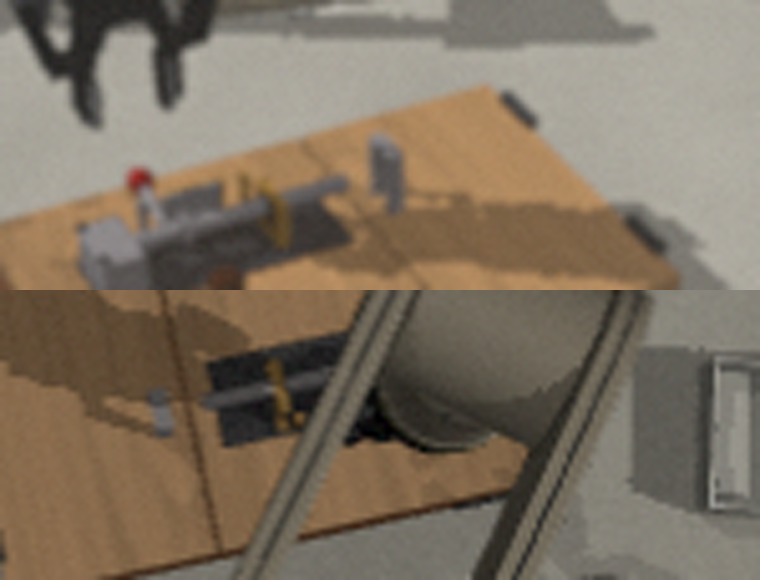

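Request:
step_arm(targets=[{"dp":[0,0,0.06],"angular":[0,0,0],"fingers":0.5},{"dp":[0,0,0.12],"angular":[0,0,0],"fingers":0.5},{"dp":[0,0,0.18],"angular":[0,0,0],"fingers":0.5},{"dp":[0,0,0.24],"angular":[0,0,0],"fingers":0.5},{"dp":[0,0,0.28],"angular":[0,0,0],"fingers":0.55},{"dp":[0,0,0.31],"angular":[0,0,0],"fingers":0.6},{"dp":[0,0,0.34],"angular":[0,0,0],"fingers":0.65},{"dp":[0,0,0.34],"angular":[0,0,0],"fingers":0.7}])

```text
time: 10.9
tool_pos: [538.8, -193.6, 119.7]
tcp_rot: [-180.0, 0.0, 13.1]
ft_force: [0.7, 0.1, -0.3]
finger_gap: 25.5
grip_force: 0.0
```

Request:
step_arm(newtons=20, targets=[{"dp":[0,0,0],"angular":[0,0,0],"fingers":0.72},{"dp":[0,0,0],"angular":[0,0,0],"fingers":0.73},{"dp":[0,0,0],"angular":[0,0,0],"fingers":0.74},{"dp":[0,0,0],"angular":[0,0,0],"fingers":0.74},{"dp":[0,0,0],"angular":[0,0,0],"fingers":0.75},{"dp":[0,0,0],"angular":[0,0,0],"fingers":0.75},{"dp":[0,0,0],"angular":[0,0,0],"fingers":0.75},{"dp":[0,0,0],"angular":[0,0,0],"fingers":0.75}])

```text
time: 11.9
tool_pos: [539.1, -193.7, 120.1]
tcp_rot: [180.0, -0.0, 13.1]
ft_force: [-0.2, -0.2, -0.6]
finger_gap: 21.0
grip_force: 0.0
```

Request:
step_arm(newtons=20, targets=[{"dp":[0,0,0],"angular":[0,0,0],"fingers":0.755},{"dp":[0,0,0],"angular":[0,0,0],"fingers":0.76},{"dp":[0,0,0],"angular":[0,0,0],"fingers":0.765},{"dp":[0,0,0],"angular":[0,0,0],"fingers":0.77},{"dp":[0,0,0],"angular":[0,0,0],"fingers":0.775},{"dp":[0,0,0],"angular":[0,0,0],"fingers":0.775},{"dp":[0,0,0],"angular":[0,0,0],"fingers":0.775},{"dp":[0,0,0],"angular":[0,0,0],"fingers":0.775}])

```text
time: 12.9
tool_pos: [539.1, -193.7, 120.1]
tcp_rot: [180.0, -0.0, 13.1]
ft_force: [-0.8, 0.0, 0.9]
finger_gap: 19.3
grip_force: 0.6
```

Request:
step_arm(newtons=20, targets=[{"dp":[0,0,0],"angular":[0,0,0],"fingers":0.78},{"dp":[0,0,0],"angular":[0,0,0],"fingers":0.785},{"dp":[0,0,0],"angular":[0,0,0],"fingers":0.79},{"dp":[0,0,0],"angular":[0,0,0],"fingers":0.795},{"dp":[0,0,0],"angular":[0,0,0],"fingers":0.8},{"dp":[0,0,0],"angular":[0,0,0],"fingers":0.82},{"dp":[0,0,0],"angular":[0,0,0],"fingers":0.85},{"dp":[0,0,0],"angular":[0,0,0],"fingers":0.85}])

```text
time: 13.9
tool_pos: [539.1, -193.6, 120.2]
tcp_rot: [-180.0, -0.0, 13.1]
ft_force: [-0.7, 2.2, 2.8]
finger_gap: 16.2
grip_force: 19.5
```

Request:
step_arm(targets=[{"dp":[0.004,0,-0.012],"angular":[0,0,0],"fingers":0.9},{"dp":[0.0075,0,-0.023],"angular":[0,0,0],"fingers":0.9},{"dp":[0.012,0,-0.034],"angular":[0,0,0],"fingers":0.9},{"dp":[0.017,0,-0.045],"angular":[0,0,0],"fingers":0.9},{"dp":[0.0225,0,-0.0555],"angular":[0,0,0],"fingers":0.9},{"dp":[0.0285,0,-0.066],"angular":[0,0,0],"fingers":0.9},{"dp":[0.0355,0,-0.0755],"angular":[0,0,0],"fingers":0.9},{"dp":[0.0425,0,-0.085],"angular":[0,0,0],"fingers":0.9}])

```text
time: 14.9
tool_pos: [547.4, -191.8, 137.3]
tcp_rot: [180.0, 0.0, 13.1]
ft_force: [-0.8, 1.3, -1.6]
finger_gap: 16.1
grip_force: 19.5
```

Request:
step_arm(targets=[{"dp":[0.0075,0,-0.009],"angular":[0,0,0],"fingers":0.9},{"dp":[0.0155,0,-0.018],"angular":[0,0,0],"fingers":0.9},{"dp":[0.024,0,-0.0265],"angular":[0,0,0],"fingers":0.9},{"dp":[0.033,0,-0.0345],"angular":[0,0,0],"fingers":0.9},{"dp":[0.042,0,-0.042],"angular":[0,0,0],"fingers":0.9},{"dp":[0.052,0,-0.0495],"angular":[0,0,0],"fingers":0.9},{"dp":[0.062,0,-0.056],"angular":[0,0,0],"fingers":0.9},{"dp":[0.0725,0,-0.062],"angular":[0,0,0],"fingers":0.9}])

```text
time: 15.9
tool_pos: [561.5, -188.5, 149.7]
tcp_rot: [180.0, 0.0, 13.1]
ft_force: [-1.8, 0.5, -0.8]
finger_gap: 16.1
grip_force: 19.5
```

```bash
python3 - <<'E'
from h import *
a=snapshot('scene')[145:220,180:280]
cv2.imwrite('pics/c2.png',cv2.resize(a,(760,570),interpolation=cv2.INTER_CUBIC))
s=sense();print(s['tool_pos'],s['finger_gap'],s['ft_force'])
E
```

```text
[ 561.91628372 -188.43615996  149.87449258] 16.093653333543966 [-0.83690589  1.19681664 -0.5265129 ]
```

View pics/c2.png

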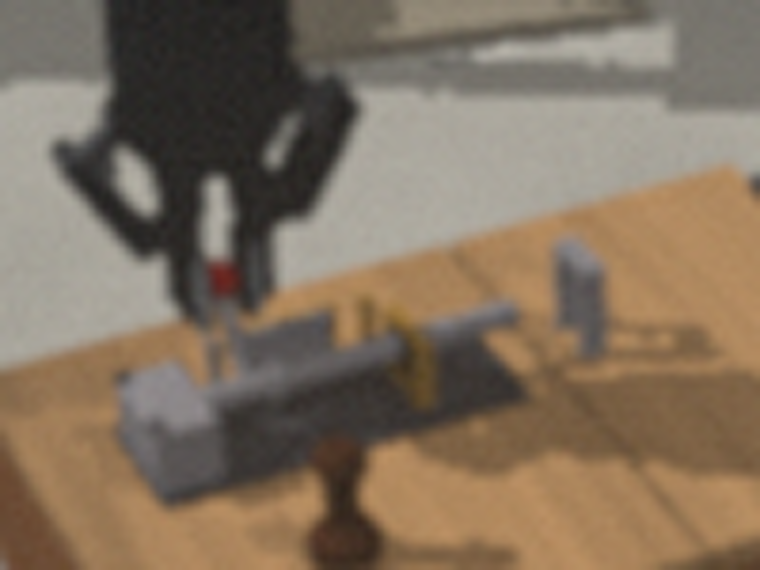

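Request:
step_arm(targets=[{"dp":[0,-0.025,0],"angular":[0,0,0],"fingers":0.9},{"dp":[0,-0.05,0],"angular":[0,0,0],"fingers":0.9},{"dp":[0,-0.08,0],"angular":[0,0,0],"fingers":0.9},{"dp":[0,-0.11,0],"angular":[0,0,0],"fingers":0.9},{"dp":[0,-0.14,0],"angular":[0,0,0],"fingers":0.9},{"dp":[0,-0.17,0],"angular":[0,0,0],"fingers":0.9},{"dp":[0,-0.2,0],"angular":[0,0,0],"fingers":0.9},{"dp":[0,-0.22,0],"angular":[0,0,0],"fingers":0.9}])

```text
time: 16.95
tool_pos: [551.4, -145.3, 149.7]
tcp_rot: [180.0, -0.0, 13.1]
ft_force: [-3.7, -2.5, 2.6]
finger_gap: 15.8
grip_force: 19.8
```

Request:
step_arm(targets=[{"dp":[-0.001,-0.01,0],"angular":[0,0,0],"fingers":0.9},{"dp":[-0.002,-0.02,0],"angular":[0,0,0],"fingers":0.9},{"dp":[-0.002,-0.03,0],"angular":[0,0,0],"fingers":0.9},{"dp":[-0.002,-0.035,0],"angular":[0,0,0],"fingers":0.9},{"dp":[-0.002,-0.04,0],"angular":[0,0,0],"fingers":0.9},{"dp":[-0.002,-0.045,0],"angular":[0,0,0],"fingers":0.9},{"dp":[-0.002,-0.05,0],"angular":[0,0,0],"fingers":0.9},{"dp":[-0.002,-0.05,0],"angular":[0,0,0],"fingers":0.9}])

```text
time: 17.95
tool_pos: [548.8, -135.8, 149.5]
tcp_rot: [-180.0, 0.0, 13.1]
ft_force: [-4.5, -1.2, 3.0]
finger_gap: 16.1
grip_force: 19.8
```

Request:
step_arm(targets=[{"dp":[-0.002,-0.002,-0.001],"angular":[0,0,0],"fingers":0.9},{"dp":[-0.004,-0.004,-0.002],"angular":[0,0,0],"fingers":0.9},{"dp":[-0.004,-0.006,-0.002],"angular":[0,0,0],"fingers":0.9},{"dp":[-0.004,-0.009,-0.002],"angular":[0,0,0],"fingers":0.9},{"dp":[-0.004,-0.012,-0.002],"angular":[0,0,0],"fingers":0.9},{"dp":[-0.004,-0.015,-0.002],"angular":[0,0,0],"fingers":0.9},{"dp":[-0.004,-0.015,-0.002],"angular":[0,0,0],"fingers":0.9},{"dp":[-0.004,-0.015,-0.002],"angular":[0,0,0],"fingers":0.9}])

```text
time: 18.95
tool_pos: [547.6, -133.3, 149.6]
tcp_rot: [180.0, -0.0, 13.1]
ft_force: [5.2, -2.0, -9.0]
finger_gap: 15.8
grip_force: 19.7
```

Request:
step_arm(targets=[{"dp":[0.001,0,0.0007],"angular":[0,0,0],"fingers":0.9},{"dp":[0.0025,0,0.0014],"angular":[0,0,0],"fingers":0.9},{"dp":[0.0025,0,0.0014],"angular":[0,0,0],"fingers":0.9},{"dp":[0.0025,-0.003,0.0014],"angular":[0,0,0],"fingers":0.9},{"dp":[0.0025,-0.006,0.0014],"angular":[0,0,0],"fingers":0.9},{"dp":[0.0025,-0.01,0.0014],"angular":[0,0,0],"fingers":0.9},{"dp":[0.0025,-0.01,0.0014],"angular":[0,0,0],"fingers":0.9},{"dp":[0.0025,-0.01,0.0014],"angular":[0,0,0],"fingers":0.9}])

```text
time: 19.95
tool_pos: [548.1, -132.8, 150.1]
tcp_rot: [179.8, -0.1, 13.0]
ft_force: [6.8, -9.8, -8.7]
finger_gap: 16.0
grip_force: 20.0
```

Request:
step_arm(targets=[{"dp":[0.0005,0.003,0.0005],"angular":[0,0,0],"fingers":0.9},{"dp":[0.001,0.004,0.001],"angular":[0,0,0],"fingers":0.9},{"dp":[0.0015,0.004,0.002],"angular":[0,0,0],"fingers":0.9},{"dp":[0.0015,0.004,0.002],"angular":[0,0,0],"fingers":0.9},{"dp":[0.0015,0.004,0.002],"angular":[0,0,0],"fingers":0.9},{"dp":[0.0015,0.004,0.002],"angular":[0,0,0],"fingers":0.9},{"dp":[0.0015,0.004,0.002],"angular":[0,0,0],"fingers":0.9},{"dp":[0.0015,0.004,0.002],"angular":[0,0,0],"fingers":0.9}])

```text
time: 20.95
tool_pos: [548.2, -133.0, 149.9]
tcp_rot: [179.9, -0.0, 13.0]
ft_force: [1.8, -6.8, -4.3]
finger_gap: 16.1
grip_force: 20.1
```

```bash
python3 - <<'E'
from h import *
a=snapshot('scene')[145:220,180:280]
cv2.imwrite('pics/c3.png',cv2.resize(a,(760,570),interpolation=cv2.INTER_CUBIC))
s=sense();print(s['tool_pos'],s['finger_gap'],s['ft_force'])
E
```

```text
[ 548.22353068 -132.9787554   149.93654302] 16.230409990844617 [ 2.080057   -7.08983972 -3.31203211]
```

View pics/c3.png

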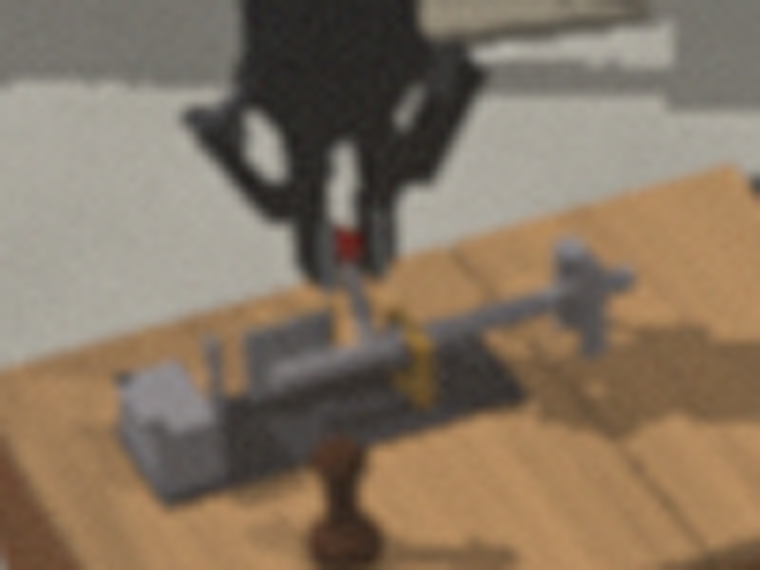

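Request:
step_arm(targets=[{"dp":[0,0.002,0.001],"angular":[0,0,0],"fingers":0.9},{"dp":[0,0.0045,0.002],"angular":[0,0,0],"fingers":0.9},{"dp":[-0.007,0.0045,0.005],"angular":[0,0,0],"fingers":0.9},{"dp":[-0.014,0.0045,0.009],"angular":[0,0,0],"fingers":0.9},{"dp":[-0.02,0.0045,0.0135],"angular":[0,0,0],"fingers":0.9},{"dp":[-0.03,0.0045,0.021],"angular":[0,0,0],"fingers":0.9},{"dp":[-0.039,0.0045,0.0285],"angular":[0,0,0],"fingers":0.9},{"dp":[-0.039,0.0045,0.0285],"angular":[0,0,0],"fingers":0.9}])

```text
time: 22.0
tool_pos: [541.0, -134.9, 144.0]
tcp_rot: [179.9, -0.1, 13.1]
ft_force: [2.1, -4.7, 0.5]
finger_gap: 16.1
grip_force: 20.2
```

Request:
step_arm(targets=[{"dp":[0,0.002,0],"angular":[0,0,0],"fingers":0.9},{"dp":[-0.0085,0.002,0.008],"angular":[0,0,0],"fingers":0.9},{"dp":[-0.0175,0.002,0.0165],"angular":[0,0,0],"fingers":0.9},{"dp":[-0.0255,0.002,0.0255],"angular":[0,0,0],"fingers":0.9},{"dp":[-0.033,0.002,0.0345],"angular":[0,0,0],"fingers":0.9},{"dp":[-0.04,0.002,0.0445],"angular":[0,0,0],"fingers":0.9},{"dp":[-0.047,0.002,0.0545],"angular":[0,0,0],"fingers":0.9},{"dp":[-0.047,0.002,0.0545],"angular":[0,0,0],"fingers":0.9}])

```text
time: 23.0
tool_pos: [531.1, -137.2, 132.1]
tcp_rot: [180.0, 0.0, 13.1]
ft_force: [1.6, -6.4, 0.2]
finger_gap: 15.9
grip_force: 20.2
```

Request:
step_arm(targets=[{"dp":[0,0.0025,0],"angular":[0,0,0],"fingers":0.9},{"dp":[-0.006,0.0025,0.0105],"angular":[0,0,0],"fingers":0.9},{"dp":[-0.0115,0.0025,0.021],"angular":[0,0,0],"fingers":0.9},{"dp":[-0.0165,0.0025,0.032],"angular":[0,0,0],"fingers":0.9},{"dp":[-0.0215,0.0025,0.043],"angular":[0,0,0],"fingers":0.9},{"dp":[-0.0245,0.0025,0.051],"angular":[0,0,0],"fingers":0.9},{"dp":[-0.027,0.0025,0.058],"angular":[0,0,0],"fingers":0.9},{"dp":[-0.027,0.0025,0.058],"angular":[0,0,0],"fingers":0.9}])

```text
time: 24.0
tool_pos: [526.6, -138.6, 121.6]
tcp_rot: [180.0, -0.0, 13.1]
ft_force: [-0.2, -1.1, 4.1]
finger_gap: 16.5
grip_force: 20.4
```

Request:
step_arm(targets=[{"dp":[0,0,0],"angular":[0,0,0],"fingers":0.78},{"dp":[0,0,0],"angular":[0,0,0],"fingers":0.74},{"dp":[0,0,0],"angular":[0,0,0],"fingers":0.68},{"dp":[0,0,0],"angular":[0,0,0],"fingers":0.6},{"dp":[0,0,0],"angular":[0,0,0],"fingers":0.5},{"dp":[0,0,0],"angular":[0,0,0],"fingers":0.5},{"dp":[0,0,0],"angular":[0,0,0],"fingers":0.5},{"dp":[0,0,-0.03],"angular":[0,0,0],"fingers":0.5}])

```text
time: 25.0
tool_pos: [525.8, -138.6, 126.7]
tcp_rot: [-180.0, 0.1, 13.1]
ft_force: [-0.8, 0.0, 0.3]
finger_gap: 42.3
grip_force: 0.0
```

Request:
step_arm(targets=[{"dp":[0,0,-0.1],"angular":[0,0,0],"fingers":0.5},{"dp":[0,0,-0.2],"angular":[0,0,0],"fingers":0.5},{"dp":[0,0,-0.3],"angular":[0,0,0],"fingers":0.5},{"dp":[0,0,-0.4],"angular":[0,0,0],"fingers":0.5},{"dp":[-0.15,0,-0.4],"angular":[0,0,0],"fingers":0.5},{"dp":[-0.3,0,-0.4],"angular":[0,0,0],"fingers":0.5},{"dp":[-0.45,0,-0.4],"angular":[0,0,0],"fingers":0.5},{"dp":[-0.5,0,-0.4],"angular":[0,0,0],"fingers":0.5}])

```text
time: 26.0
tool_pos: [428.1, -161.7, 208.0]
tcp_rot: [180.0, -0.0, 13.0]
ft_force: [0.2, 0.8, 0.4]
finger_gap: 42.7
grip_force: 0.0
```

```bash
python3 - <<'E'
from h import *
np.set_printoptions(precision=1,suppress=True)
i=snapshot('scene');cv2.imwrite('pics/s4.png',i)
a=i[145:220,180:280]
cv2.imwrite('pics/c4.png',cv2.resize(a,(760,570),interpolation=cv2.INTER_CUBIC))
i=i.astype(float);w=np.clip(i[...,2]-1.6*i[...,1]-15,0,None)[170:195,205:245];Y,X=np.indices(w.shape)
u=[205+(w*X).sum()/w.sum(),170+(w*Y).sum()/w.sum()];print(u,(w>0).sum(),onz('scene',u,138),onz('scene',u,158))
# expected knob pixel at slide 57 for lift 0, .5 (plate from first-knob fit)
th=np.radians(13.1);ax=np.array([537.5+46.4*np.cos(th),-193.7+46.4*np.sin(th)])
for sl,l in[(0,0),(57,0),(57,.2),(57,.5)]:
    p=-48*np.cos(.262+l);q=ax+p*np.array([np.cos(th),np.sin(th)])+sl*np.array([-np.sin(th),np.cos(th)])
    print(sl,l,proj('scene',[*q,126+48*np.sin(.262+l)])[0])
E
```

```text
[np.float64(222.19534497090606), np.float64(180.2718204488778)] 8 [ 521.1 -140.2  138. ] [ 551.1 -143.9  158. ]
0 0 [206.9 185. ]
57 0 [223.  180.6]
57 0.2 [223.2 178.9]
57 0.5 [224.  177.2]
```

View pics/c4.png

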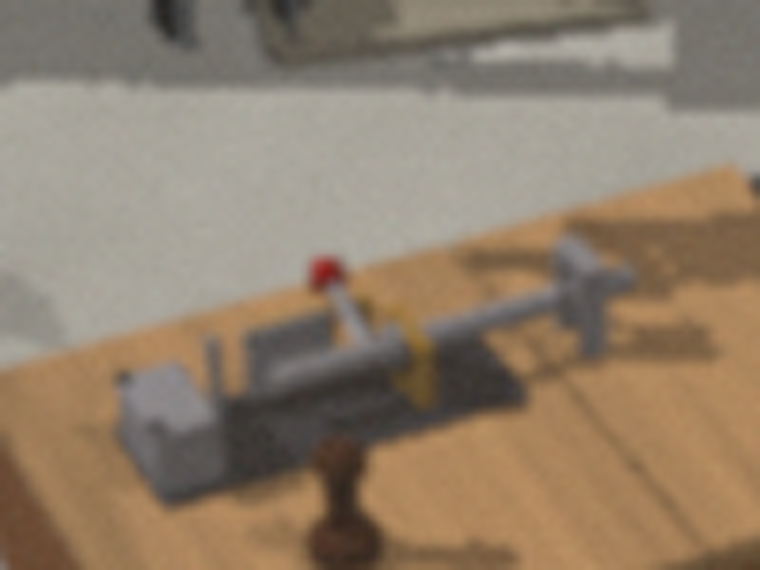

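```bash
python3 -c "
from bench import *
print(hand_in())"
```

```text
the job is handed in; nothing more can be done
None
```

The lid is shut and the bolt is slid to its stop, about 57 mm, with its nose through the staple. The handle lies down in the far notch and is let go. I judged "fully down" from the last picture, which matches to within about 1 pixel. The highest sliding push I read was about 11 N against the 12 N limit. With a sideways pull in the same reading, the total force on the tool was nearer 15 N. The job was handed in at about 26 s.

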